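Seat and clamp a clay disc in the drilling jig

ROBOT

A 6-joint arm with a two-finger parallel gripper is mounted at the origin on a cart in front of the work surface, level with it; the furniture and walls round the work are solid. World frame = base frame: x ahead of the robot, y to its left, z up, the work surface at z = 0. Lengths are in mm, angles in degrees, forces in N, time in s.
With the tool pointing down it reaches from about 300 to 850 mm from the base axis. Payload 4.2 kg.
Tool frame: the origin (TCP) lies at the very end of the fingers, on their centre line; the grasp point (between the pads) lies 19 mm behind it (env.tcp_to_grasp is the distance from the TCP to the grasp point, in mm); z points along the fingers, y is the line along which they close (so a half turn about z gives the same grasp; the last joint's range is limited). The gripper opens to 91 mm and grips with 3 to 60 N. Pads are 32 mm wide; open, the fingers measure 118 mm over their backs; the gripper's body (76 mm by 178 mm) begins 60 mm behind the grasp point.
Start: joints at [-68.182, 18.312, 89.639, -0, 72.044, -1.146], TCP at [224.344, -529.446, 213.976] pointing down, gripper open.
Joint ranges: [-177.97, 177.97], [-48.28, 115.42], [12.27, 149.76], [-77.06, 257.06], [2.81, 150.46], [-146.56, 146.56]. Speed limits (degrees/s): [147.25, 147.25, 180, 180, 180, 180].

INTERFACE

Orientations are given as [roll, pitch, yaw] about the fixed x, y, z axes, in that order (R = Rz(yaw) Ry(pitch) Rx(roll)).
In Python, from workcell import env gives the robot as it stands.
- The arm moves only by the tool move_arm, never from a script. Its argument "plan" is a list of rows, each a list of 3 entries, a list of its own where there are three numbers: the shift along the world's x, y, z in cm, then the turn about the world's z in degrees, then the closure, from 0 (fully open) to 1 (shut). In form: [[[x, y, z], turn, claw], ...]. A call has 1 to 5 rows; each row shifts and turns the commanded pose from where the row before left it; what a row does not reach is not made up. A row lasts 1/10 s, in which the tool goes at most 50 mm and 8.59 degrees, less where a joint would pass 70% of its speed; a pose out of reach is approached as far as the arm can. A call is refused whole if a number of a shift passes 5 or a number of a turn 8.59, either way. A call with a gripper value outside its range is refused whole. The fingers move at their own pace and stop on an object; "squeeze" is the grip in N (left out, the last holds). Time passes only in rows, so rows that do not move let the fingers close. It gives the time, the measured TCP pose, the force, the opening and the grip force at its end, in the units of the state.
- env.state(): the state, without advancing time (a new reading comes with each control period).
- env.grab_frame(name): name is "scene" or "side" or "wrist"; returns a dict with "frame" (400x640x3 uint8, red, green, blue), "z_map" (400x640 float32, mm along the optical axis (not along the pixel's ray), 0 where there is no reading), "fovy" (degrees; the focal length in pixels is half the picture's height over the tangent of half this angle, whatever the lens; pixels are square), "cx", "cy" (the principal point, pixels), "position" and "orientation" of the camera in the world. Camera axes: x right, y down, z forward; pixel columns grow to the right and rows downward; lengths in mm; the calibration is good to about 2 mm. A picture is of the moment at which its call begins.
- env.job_done(): hands the job in; it is judged then, once.
Trained networks look in a picture, given as the dict that the camera call returned (one of the last four; its "shot" number tells which), for a name from the list of things; names that differ only in an ending like _2 or _b are one class to them, and where a whole thing is asked for, a point or a joint stands for the part that bears it (a point fixed in the world has none). Each returns a list of dicts, best first, with "score" (0 to 1); they miss things now and then, are a little off and sometimes report something else, mostly with a low value. They report only what shows in the picture. A call takes as long as a camera call. They do not tell look-alikes from the thing itself.
- env.search_frame(picture, label): "point" ([column, row] in pixels, amid what is visible of it).
- env.landmark_of(picture, label): "point" ([column, row] in pixels: a listed point, or the origin of a listed thing).
The state is a dict: "time_s": time; "qpos": joint angles; "qvel": joint speeds; "effort": joint torques, N m; "ee_pos": TCP position; "ee_rot": TCP orientation; "force": force on the tool from outside, world axes, zero at the start; "torque": the same for the moment, N m; "gripper_width": finger opening in mm; "gripper_force": force on a finger pad.
Only numpy, scipy, OpenCV 4.12 (cv2) and the standard library are available. Lean on these libraries where they do the work, as an engineer would, in place of code of your own. Each camera call takes 0.05 s, during which the arm holds its last target. There are 200 camera calls.

TASK

Get the fired clay disc ready for its centre hole to be drilled: gently slide it along the jig's board with the fingertips, without lifting it, until it sits fully home against both battens of the V fence, centred under the drill bush. Then push the toggle clamp's black handle over past its centre, so that it snaps shut and the rubber foot holds the disc down. Do not disturb the cup, the wooden stamp and the spare disc that stand beside the jig.

Things in the scene. Friction and masses are not known exactly. Their poses are not given: they have to be found in the camera images.
- jig: Drilling jig, fixed: plywood board 18 mm thick lying on the bench, from -160 to 115 mm along its x and -98 to 175 mm along its y. Origin at bench level under the nest's centre; x runs from the open side of the V fence to its apex, y towards the toggle clamp, z up. The clamp's steel foot and side plates (to 58 mm over the bench) fill x = -33 to 13, y = 74 to 162 mm of the board.
- nest (a point): Where the disc's centre must come: on the board's top (18 mm over the bench), on the drill bush's axis. Two hardwood battens, 20 mm thick and 17 mm above the board, form a 90 degree V that opens towards the jig's -x; their inner faces, 86 mm long and lined with slick white plastic strip, are tangent to a 100.6 mm disc centred here.
- bush (a point): Top centre of the steel drill bush, 57 mm over the bench, right above the nest; 21 mm across, its underside 18 mm above the board, so the disc slides under it with 9 mm to spare. It is carried by a flat bar 26 mm wide that comes along the jig's x axis from a post behind the V's apex.
- disc: The work: a flat round fired-clay disc, 100.6 mm across, 9 mm thick, about 0.12 kg, loose on the board's top, 70 to 105 mm in front of the nest (jig's -x) and up to 20 mm to either side. Origin at the centre of its underside. It slides when pushed on its rim; the battens stop it at the nest.
- clamp_handle (a joint): Angle of the toggle clamp's handle, rad. 0: open, leaning 57 degrees from upright away from the nest (to the jig's +y). 1.20: shut, 12 degrees past upright towards the nest. It stays at either end. It resists a push of up to 13 N at first, drops by itself from about 0.65 to 0.93, where the foot meets the disc, and must be pushed on; past about 1.05 it snaps to 1.20 and locks.
- handle_pivot (a point): Axis of the handle (parallel to the jig's x), 50 mm over the bench, at x = -10, y = 143 mm in the jig's frame.
- handle_end (a point): Centre of the handle's round free end, 98 mm from the pivot: a plain black grip 17 mm thick, 62 mm long, its end a half ball of 8.5 mm radius around this point. It swings in the jig's y-z plane: 103 mm over the bench and 82 mm outside the pivot when open, 146 mm over the bench and 20 mm inside the pivot when shut.
- clamp_arm: Clamp arm with spindle and sprung rubber foot. Origin at its pivot: x = -10, y = 92, z = 48 mm in the jig's frame. The handle drives it through a link. Open it stands nearly upright (79 degrees from shut), its end 120 mm over the bench, beside the disc's path. Shut it lies level towards the nest and the foot, 17 mm across, presses on the disc 32 mm from the nest's centre with about 5 N.
- cup: Bystander: small unglazed cup, 66 mm across and 52 mm high, standing on the bench beside the jig. Origin at the centre of its underside.
- stamp: Bystander: turned wooden stamp, 24 mm across and 50 mm high, standing on the bench beside the jig. Origin at the centre of its underside.
- spare: Bystander: a second, smaller clay disc, 92 mm across and 9 mm thick, lying on the bench beyond the clamp. Origin at the centre of its underside.
There are look-alikes about, which are no part of the job. Leave any blue look-alike of the disc alone.

How it is judged:
By the outcome, as a careful person would: the job done as asked, in the order asked, and still so for the second after the job is handed in, with the robot touching nothing.
It also fails if it takes over 51 s, if anything falls off the work surface, if the arm or the gripper's body presses on something with over 40 N, if the wrist force passes 120 N, or if a joint passes its speed limit or range.

## Working session

There is one attempt and no reset: what is moved stays moved. The work goes in short steps, Python scripts to look and compute and a tool call to move; the robot and the scene stay as the last step left them, time stands still between calls to the robot, and variables do not carry over. Pictures are saved under pics/ and viewed, at most 10 in all, crops included, and the job is handed in when it is done.

Besides the shell and the picture viewer there is one more tool, called after "Call:" as name(argument=value, ...) on one line, values as JSON. move_arm: Moves the arm, as the interface text tells. Its arguments: {"type":"object","properties":{"plan":{"type":"array","items":{"type":"array"}},"squeeze":{"type":"number"}},"required":["plan"]}

```bash
mkdir -p pics
cat > h.py <<'E'
import numpy as np, cv2
from workcell import env
from scipy.spatial.transform import Rotation as Ro
def Rm(p):
    o=np.array(p["orientation"],float)
    if o.shape==(3,3): return o
    if o.size==4: return Ro.from_quat(o).as_matrix()
    return Ro.from_euler('xyz',o,degrees=True).as_matrix()
def ray(p,uv):
    f=200/np.tan(np.radians(p["fovy"])/2)
    return Rm(p)@np.array([(uv[0]-p["cx"])/f,(uv[1]-p["cy"])/f,1.])
def at_z(p,uv,z):
    r=ray(p,uv); c=np.array(p["position"],float); return c+r*(z-c[2])/r[2]
def depth(p,uv):
    u,v=np.round(uv).astype(int); d=p["z_map"][max(v-2,0):v+3,max(u-2,0):u+3]; d=d[d>0]
    return np.array(p["position"])+ray(p,uv)*np.median(d) if d.size else None
def cloud(p):
    f=200/np.tan(np.radians(p["fovy"])/2)
    v,u=np.mgrid[0:400,0:640]; z=p["z_map"]
    c=np.stack([(u-p["cx"])/f*z,(v-p["cy"])/f*z,z],-1)
    return c@Rm(p).T+np.array(p["position"])
E
python3 - <<'E'
from h import *
np.set_printoptions(precision=1,suppress=True)
Z=dict(jig=0,nest=18,bush=57,disc=18,handle_pivot=50,handle_end=103,clamp_arm=48,cup=0,stamp=0,spare=0)
for n in("scene","side"):
    p=env.grab_frame(n); cv2.imwrite(f"pics/{n}0.png",p["frame"][:,:,::-1])
    print(n,p["position"],p["orientation"],p["fovy"])
    for k in Z:
        for d in env.landmark_of(p,k)[:3]:
            print(k,round(d["score"],2),np.array(d["point"]),at_z(p,d["point"],Z[k]))
s=env.state();print(s["time_s"],s["ee_pos"],s["ee_rot"],s["force"])
E
```

```text
scene [108.2 299.  750.3] [-141.2   -0.8 -124.6] 51.600257171732814
jig 0.66 [318.8 218.6] [562.  -11.6   0. ]
jig 0.64 [194.7 224.5] [701.7 224.9   0. ]
jig 0.34 [318.3 216.2] [568.2 -14.4   0. ]
nest 0.79 [319.8 215.9] [556.  -10.1  18. ]
nest 0.74 [320.8 203.4] [583.8 -31.6  18. ]
bush 0.67 [321.4 203.2] [558.2 -15.4  57. ]
disc 0.76 [231.9 318.4] [452. 256.  18.]
disc 0.69 [344.4 238.5] [477.7 -19.8  18. ]
disc 0.65 [439.7 235.8] [ 369.3 -192.7   18. ]
handle_pivot 0.76 [264.6 239.4] [549.7 128.7  50. ]
handle_end 0.71 [224.2 240.8] [555.4 205.  103. ]
clamp_arm 0.54 [283.8 224.4] [561.2  77.   48. ]
cup 0.95 [363.1 178.4] [ 602.2 -168.9    0. ]
stamp 0.57 [396.3 216.9] [ 468.1 -159.6    0. ]
spare 0.62 [197.5 226.9] [692.3 222.5   0. ]
side [ 81.6 706.6 661.9] [-123.9   -0.3 -146.2] 53.8713619433034
jig 0.64 [317.  223.7] [552.7 -10.1   0. ]
nest 0.9 [316.8 217.8] [554.9 -12.1  18. ]
bush 0.57 [316.1 201. ] [570. -31.  57.]
disc 0.94 [409.8 211.9] [ 355.4 -180.9   18. ]
disc 0.93 [343.3 229. ] [470.1 -10.4  18. ]
disc 0.64 [286.4 302.3] [443.6 270.2  18. ]
handle_pivot 0.7 [284.  238.2] [551.3 136.5  50. ]
handle_end 0.68 [261.4 235.2] [558.7 205.9 103. ]
clamp_arm 0.72 [298.9 225.2] [553.   72.9  48. ]
cup 0.82 [333.6 194.2] [ 592.3 -161.3    0. ]
stamp 0.61 [368.1 209.3] [ 468.1 -149.8    0. ]
spare 0.61 [217.2 251.9] [695.2 225.9   0. ]
1.1 [ 224.3 -529.5  214. ] [180.   0.  23.] [0.1 0.3 0.4]
```

View pics/scene0.png

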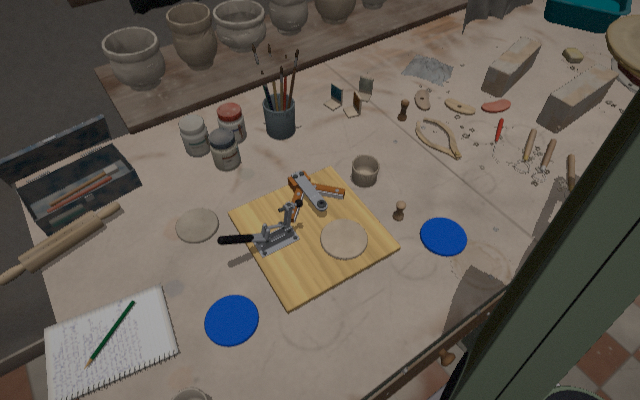

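View pics/side0.png

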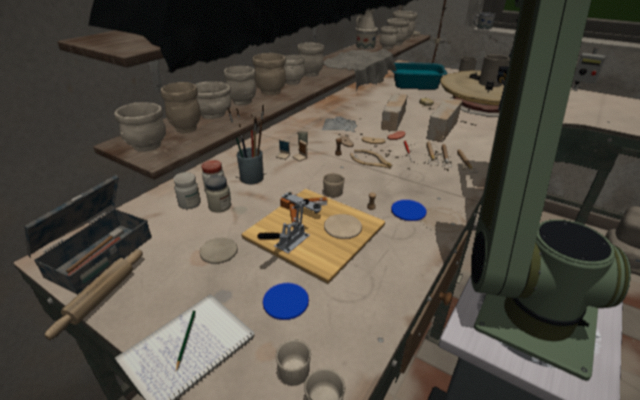

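The scene view shows the jig with its disc at pixel (344,239), the bush at (321,203), the black handle end at (224,241), the cup at (365,170) and the stamp at (400,210). The two blue look-alikes are at (232,320) and (443,236). Next I'll refine the board and disc poses from depth.

```bash
cat >> h.py <<'E'
from scipy.optimize import least_squares
def circ(P,r):
    s=least_squares(lambda q:np.hypot(P[:,0]-q[0],P[:,1]-q[1])-r,P.mean(0),loss='soft_l1'); return s.x
def fit(p):
    C=cloud(p); ok=p["z_map"]>0
    inn=ok&(C[...,0]>350)&(C[...,0]<720)&(C[...,1]>-180)&(C[...,1]<230)
    z=C[...,2]; out={}
    hsv=cv2.cvtColor(p["frame"],cv2.COLOR_RGB2HSV)
    m=inn&(z>12)&(z<40)
    n,l,s,_=cv2.connectedComponentsWithStats(m.astype(np.uint8))
    i=1+np.argmax(s[1:,4]); P=C[l==i][:,:2].astype(np.float32)
    out["zb"]=np.median(z[(l==i)]); out["rect"]=cv2.minAreaRect(P)
    sat=hsv[...,1]; 
    d=((l==i)&(sat<90)&(z>23)).astype(np.uint8)
    d=cv2.morphologyEx(d,cv2.MORPH_OPEN,np.ones((3,3),np.uint8))
    n,l2,s,ce=cv2.connectedComponentsWithStats(d); j=1+np.argmax(s[1:,4])
    out["discpx"]=ce[j],s[j]; Q=C[l2==j]; out["zd"]=np.median(Q[:,2])
    cs,_=cv2.findContours((l2==j).astype(np.uint8),0,cv2.CHAIN_APPROX_NONE)
    px=max(cs,key=len)[:,0]; E=np.array([at_z(p,u,27)[:2] for u in px])
    out["disc"]=cv2.minEnclosingCircle(E.astype(np.float32)); out["disc50"]=circ(E,50.3)
    return out
E
python3 - <<'E'
from h import *
np.set_printoptions(precision=1,suppress=True)
for n in("scene","side"):
    p=env.grab_frame(n); o=fit(p); print(n,o); print(cv2.boxPoints(o["rect"]))
E
```

```text
scene {'zb': np.float64(17.661197027600053), 'rect': ((538.4122314453125, 23.386756896972656), (274.07427978515625, 277.1224060058594), 87.69296264648438), 'discpx': (array([343.7, 238.5]), array([ 321,  219,   47,   40, 1435], dtype=int32)), 'zd': np.float64(25.813016107235057), 'disc': ((474.85906982421875, -14.72787094116211), 49.934547424316406), 'disc50': array([475.5, -15.3])}
[[ 394.4 -108. ]
 [ 671.3 -119.1]
 [ 682.4  154.7]
 [ 405.5  165.9]]
side {'zb': np.float64(19.35848263937112), 'rect': ((538.3759765625, 23.225631713867188), (278.8512878417969, 277.23504638671875), 87.55845642089844), 'discpx': (array([342.6, 225.8]), array([325, 215,  37,  23, 689], dtype=int32)), 'zd': np.float64(27.476736980558712), 'disc': ((474.3061828613281, -12.666443824768066), 49.91950225830078), 'disc50': array([474.4, -12.7])}
[[ 393.9 -110.2]
 [ 670.9 -122. ]
 [ 682.8  156.6]
 [ 405.8  168.4]]
```

Call:
move_arm(plan=[[[1.5,4.2,0],5.4,1],[[1.5,4.2,0],5.4,1],[[1.5,4.2,0],5.4,1],[[1.5,4.2,0],5.4,1],[[1.5,4.2,0],5.4,1]], squeeze=10)

```text
time_s: 1.7
ee_pos: [299.7, -317.9, 214.1]
ee_rot: [180.0, -0.0, 50.1]
force: [1.5, -0.5, 0.8]
gripper_width: 54.1
gripper_force: 0.0
```

Call:
move_arm(plan=[[[1.5,4.2,0],5.4,1],[[1.5,4.2,0],5.4,1],[[1.5,4.2,0],5.4,1],[[1.5,4.2,0],5.4,1],[[1.5,4.2,0],5.4,1]])

```text
time_s: 2.2
ee_pos: [374.7, -107.8, 214.3]
ee_rot: [179.9, 0.0, 77.2]
force: [1.1, -0.7, -0.7]
gripper_width: 13.9
gripper_force: 0.0
```

Call:
move_arm(plan=[[[1.5,4.2,0],5.4,1],[[1.5,4.2,0],5.4,1],[[0,0,0],0,1],[[0,0,0],0,1]])

```text
time_s: 2.6
ee_pos: [404.3, -24.9, 213.9]
ee_rot: [-180.0, 0.0, 87.9]
force: [0.8, -0.3, 0.1]
gripper_width: 0.4
gripper_force: 0.0
```

Run:
```python
from h import *
np.set_printoptions(precision=1,suppress=True)
p=env.grab_frame("wrist"); cv2.imwrite("pics/w1.png",p["frame"][:,:,::-1])
s=env.state();print(s["time_s"],s["ee_pos"],s["ee_rot"],s["force"],s["gripper_width"])
print(p["position"],p["orientation"],p["fovy"])
Z=dict(nest=18,bush=57,disc=18,handle_pivot=50,handle_end=103,clamp_arm=48)
for k in Z:
    for d in env.landmark_of(p,k)[:2]: print(k,round(d["score"],2),np.array(d["point"]),at_z(p,d["point"],Z[k]))
try: print(fit(p))
except Exception as e: print(e)
```

```text
2.65 [404.1 -25.7 213.9] [-180.     0.    87.8] [-0.4 -0.7 -1.2] 0.5764846008148976
[405.7  42.1 384.8] [166.3  -0.   -2.1] 62.48709697918232
nest 0.98 [462.9 162.5] [561.9 -14.9  18. ]
bush 0.74 [475.2 168.3] [558.  -15.2  57. ]
disc 0.58 [387.8 166.1] [478.1 -15.8  18. ]
handle_pivot 0.63 [479.1 279.6] [ 574.8 -142.1   50. ]
handle_pivot 0.62 [479.3  13.2] [554.5 128.1  50. ]
clamp_arm 0.96 [472.5  74.7] [552.9  74.8  48. ]
clamp_arm 0.31 [453.5 158.2] [539.3  -5.4  48. ]
{'zb': np.float64(18.490767608410522), 'rect': ((538.827880859375, 18.92371368408203), (262.14483642578125, 275.21734619140625), 87.73267364501953), 'discpx': (array([387.7, 165.2]), array([ 343,  121,   91,   90, 6372], dtype=int32)), 'zd': np.float64(26.61590609391672), 'disc': ((476.1896057128906, -14.586655616760254), 49.85989761352539), 'disc50': array([476.2, -14.9])}
```

View pics/w1.png

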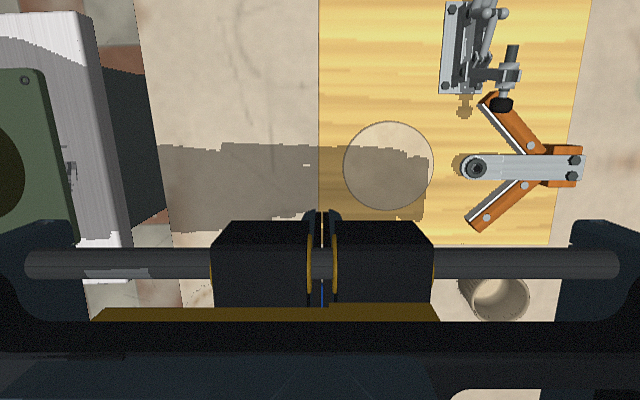

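The wrist view shows the disc at pixel (388,165), the bush at (475,168) and the clamp foot at (502,103). The cup is at (500,298), clear of the push path. All three views agree: nest at about (559,-16), yaw -2.3°, disc at (475.5,-14.5). I'll lower the tool behind the disc and push.

Call:
move_arm(plan=[[[-0.6,1.0,-4.5],0,1],[[0,0,-4.5],0,1],[[0,0,-4.5],0,1],[[0,0,-3.5],0,1],[[0,0,-2.2],0,1]])

```text
time_s: 3.45
ee_pos: [396.8, -16.0, 19.9]
ee_rot: [-179.8, -0.0, 87.7]
force: [-0.8, 0.2, -0.2]
gripper_width: 0.4
gripper_force: 0.0
```

Call:
move_arm(plan=[[[0,0,0],0,1],[[0.5,-0.02,0],0,1],[[0.5,-0.02,0],0,1],[[0.5,-0.02,0],0,1],[[0.5,-0.02,0],0,1]])

```text
time_s: 3.95
ee_pos: [419.4, -16.4, 22.7]
ee_rot: [179.9, 0.0, 87.8]
force: [-1.2, 0.2, -0.4]
gripper_width: 0.2
gripper_force: 0.3
```

Run:
```python
from h import *
np.set_printoptions(precision=1,suppress=True)
s=env.state();print(s["time_s"],s["ee_pos"],s["ee_rot"],s["force"],s["gripper_width"])
for n in("scene","side"):
    p=env.grab_frame(n); o=fit(p); print(o["disc"],o["disc50"],o["discpx"])
    cv2.imwrite(f"pics/{n}1.png",cv2.resize(p["frame"][140:300,220:460,::-1],None,fx=3,fy=3))
```

```text
3.95 [419.4 -16.4  22.7] [179.9   0.   87.8] [-1.2  0.2 -0.4] 0.19998248062165275
((472.67791748046875, -8.309247016906738), 52.486427307128906) [474.9 -18.3] (array([334.9, 242. ]), array([321, 222,  34,  39, 749], dtype=int32))
((475.35858154296875, -12.233734130859375), 50.84633255004883) [476.  -12.2] (array([340.8, 225.8]), array([324, 215,  34,  23, 630], dtype=int32))
```

View pics/scene1.png

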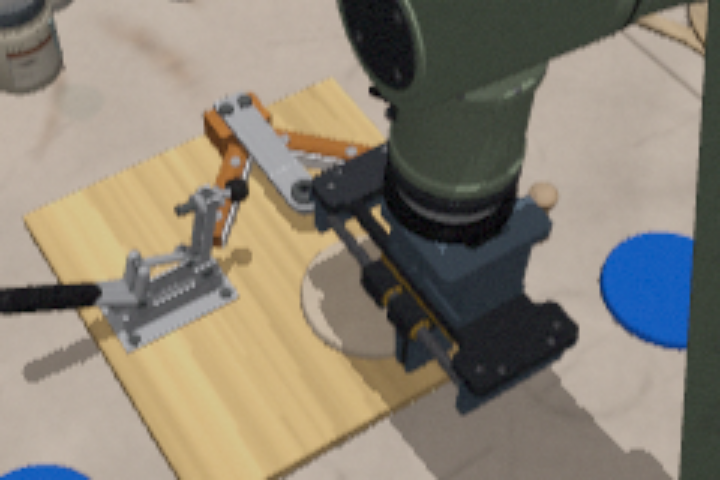

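The crop shows the fingertips just behind the disc (around (400,350)). The gripper body clears the clamp foot (237,187) and sits above the bush. I'll keep pushing.

Call:
move_arm(plan=[[[0.5,-0.02,0],0,1],[[0.5,-0.02,0],0,1],[[0.5,-0.02,0],0,1],[[0.5,-0.02,0],0,1],[[0.5,-0.02,0],0,1]])

```text
time_s: 4.55
ee_pos: [443.6, -17.2, 21.9]
ee_rot: [-180.0, 0.0, 87.8]
force: [-1.8, 0.0, 2.1]
gripper_width: 0.3
gripper_force: 1.1
```

Call:
move_arm(plan=[[[0.5,-0.02,0],0,1],[[0.5,-0.02,0],0,1],[[0.5,-0.02,0],0,1],[[0.5,-0.02,0],0,1],[[0.5,-0.02,0],0,1]])

```text
time_s: 5.05
ee_pos: [468.8, -18.3, 22.0]
ee_rot: [180.0, 0.0, 87.8]
force: [-1.3, -1.0, 1.0]
gripper_width: 0.5
gripper_force: 0.9
```

Call:
move_arm(plan=[[[0.5,-0.02,0],0,1],[[0.5,-0.02,0],0,1],[[0.3,-0.02,0],0,1],[[0.2,0,0],0,1],[[0,0,0],0,1]])

```text
time_s: 5.55
ee_pos: [483.8, -18.9, 22.0]
ee_rot: [180.0, 0.0, 87.8]
force: [-1.1, -0.7, 1.1]
gripper_width: 0.5
gripper_force: 0.4
```

Run:
```python
from h import *
np.set_printoptions(precision=1,suppress=True)
s=env.state();print(s["time_s"],s["ee_pos"],s["ee_rot"],s["force"],s["gripper_width"])
p=env.grab_frame("wrist"); cv2.imwrite("pics/w2.png",p["frame"][:,:,::-1])
for n in("scene","side","wrist"):
    p=env.grab_frame(n)
    for k,z in(("disc",18),("nest",18),("bush",57)):
        for d in env.landmark_of(p,k)[:2]: print(n,k,round(d["score"],2),np.array(d["point"]),at_z(p,d["point"],z))
```

```text
5.55 [483.8 -18.9  22. ] [180.    0.   87.8] [-1.1 -0.7  1.1] 0.5056928857755892
scene disc 0.92 [327.6 217.4] [543. -22.  18.]
scene disc 0.72 [233.6 320. ] [447.4 254.8  18. ]
scene nest 0.83 [322.1 213.9] [557.7 -17.4  18. ]
scene bush 0.86 [319.9 204.4] [557.3 -10.9  57. ]
side disc 0.88 [320.8 216.7] [548.6 -22.5  18. ]
side disc 0.72 [408.  211.2] [ 360.9 -181.2   18. ]
side nest 0.86 [317.2 219.2] [550.4  -7.5  18. ]
side bush 0.98 [316.2 201.7] [567.9 -28.4  57. ]
wrist disc 0.56 [429.9 230.3] [543.3 -16.8  18. ]
wrist nest 0.78 [462.7 226. ] [561.5 -15.   18. ]
wrist bush 0.83 [495.1 258. ] [559.8 -16.6  57. ]
```

View pics/w2.png

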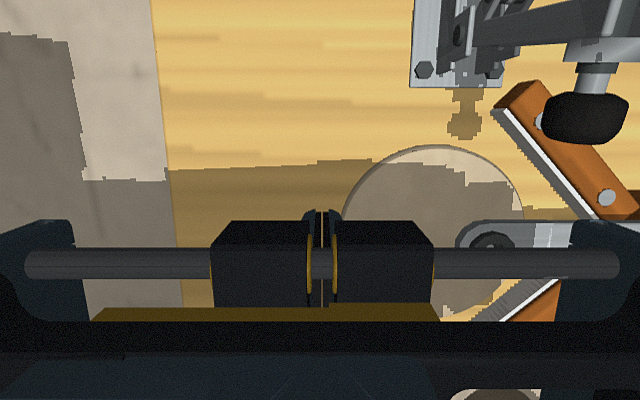

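The wrist view shows the disc at pixel (432,230), ahead of the fingers and about 12–15 mm short of the battens. Its right rim, at (520,200), is close to the batten face. I'll push the rest slowly and watch the force.

Call:
move_arm(plan=[[[0.2,-0.01,0],0,1],[[0.2,-0.01,0],0,1],[[0.2,-0.01,0],0,1],[[0.2,-0.01,0],0,1],[[0.1,0,0],0,1]])

```text
time_s: 6.7
ee_pos: [492.6, -19.3, 21.9]
ee_rot: [180.0, 0.0, 87.8]
force: [-0.7, 0.3, -0.7]
gripper_width: 0.6
gripper_force: 0.3
```

Call:
move_arm(plan=[[[0.1,0,0],0,1],[[0.1,-0.01,0],0,1],[[0,0,0],0,1]])

```text
time_s: 7.0
ee_pos: [494.5, -19.4, 22.0]
ee_rot: [180.0, 0.0, 87.8]
force: [-0.7, -0.4, 0.0]
gripper_width: 0.6
gripper_force: 0.2
```

Call:
move_arm(plan=[[[0.1,0,0],0,1],[[0,0,0],0,1]])

```text
time_s: 7.2
ee_pos: [495.5, -19.3, 22.0]
ee_rot: [180.0, -0.0, 87.8]
force: [-0.4, 0.4, -1.0]
gripper_width: 0.4
gripper_force: 0.2
```

Run:
```python
from h import *
np.set_printoptions(precision=1,suppress=True)
for i in range(4):
    p=env.grab_frame("wrist"); s=env.state();print(s["time_s"],s["ee_pos"],s["force"])
cv2.imwrite("pics/w3.png",p["frame"][:,:,::-1])
C=cloud(p);z=C[...,2]; m=(z>23)&(z<31)&(C[...,0]>450)&(C[...,0]<620)&(abs(C[...,1]+15)<70)&(cv2.cvtColor(p["frame"],cv2.COLOR_RGB2HSV)[...,1]<100)
# upper rim of disc: topmost disc px per column
pts=[(u,np.where(m[:,u])[0].min()) for u in range(350,520) if m[:,u].any()]
E=np.array([at_z(p,q,27)[:2] for q in pts]); print(len(E),E[::15],circ(E,50.3))
```

```text
7.25 [495.5 -19.3  22. ] [-0.1  0.4 -0.3]
7.3 [495.5 -19.3  22. ] [-0.7  0.1  0.3]
7.35 [495.5 -19.3  22. ] [-0.4  0.7 -0.2]
7.4 [495.4 -19.4  22. ] [-0.5 -0.7 -0.5]
170 [[510.2   7.5]
 [518.1  17.7]
 [525.7  23.6]
 [533.2  27.3]
 [540.7  29.5]
 [548.2  31.2]
 [555.7  30.9]
 [563.2  29.6]
 [569.5  46.8]
 [577.3  41.3]
 [585.4  32.7]
 [593.7  23.4]] [560.4 -14.7]
```

Call:
move_arm(plan=[[[0.1,0,0],0,1],[[0.1,-0.01,0],0,1],[[0.1,0,0],0,1],[[0.1,-0.01,0],0,1],[[0,0,0],0,1]])

```text
time_s: 7.9
ee_pos: [497.8, -19.4, 21.7]
ee_rot: [-179.8, -0.0, 87.8]
force: [-4.8, 0.3, 2.3]
gripper_width: 0.3
gripper_force: 2.9
```

Call:
move_arm(plan=[[[0.1,0,0],0,1],[[0.1,0,0],0,1],[[0,0,0],0,1]])

```text
time_s: 8.2
ee_pos: [498.1, -19.3, 21.6]
ee_rot: [-179.6, -0.0, 87.8]
force: [-7.8, 0.6, 6.1]
gripper_width: 0.6
gripper_force: 4.9
```

```bash
cat >> h.py <<'E'
def rim(p,u1=455):
    C=cloud(p);z=C[...,2]; m=(z>23)&(z<31)&(C[...,0]>450)&(C[...,0]<620)&(abs(C[...,1]+15)<70)&(cv2.cvtColor(p["frame"],cv2.COLOR_RGB2HSV)[...,1]<100)
    E=np.array([at_z(p,(u,np.where(m[:,u])[0].min()),27)[:2] for u in range(355,u1) if m[:,u].any()]); return circ(E,50.3),len(E)
E
python3 - <<'E'
from h import *
np.set_printoptions(precision=1,suppress=True)
for i in range(4):
    p=env.grab_frame("wrist"); s=env.state();print(s["time_s"],s["ee_pos"],s["force"],rim(p,450),rim(p,430))
cv2.imwrite("pics/w4.png",p["frame"][:,:,::-1])
E
```

```text
8.25 [498.1 -19.3  21.6] [-8.1  1.6  4.2] (array([554.5, -19.1]), 95) (array([554.7, -19. ]), 75)
8.3 [498.  -19.3  21.6] [-9.2  0.9  5.2] (array([554.5, -19.1]), 95) (array([554.6, -19. ]), 75)
8.35 [498.  -19.3  21.6] [-8.   0.8  5. ] (array([554.5, -19.1]), 95) (array([554.6, -19. ]), 75)
8.4 [498.  -19.3  21.6] [-8.5  0.6  4.7] (array([554.5, -19. ]), 95) (array([554.8, -18.9]), 75)
```

View pics/w4.png

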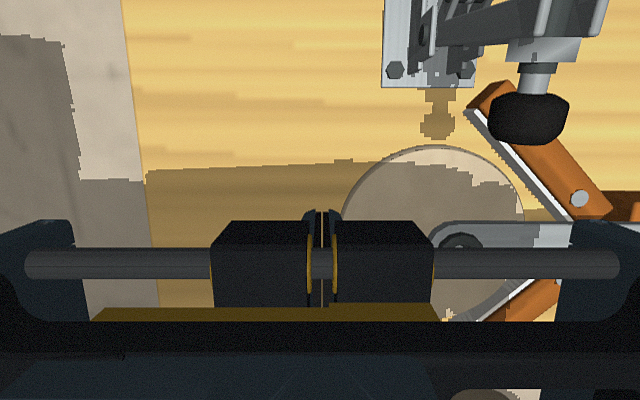

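The wrist view and the rim fit put the disc at (554.5,-19). It touches the lower (-y) batten and is about 4 mm short of home along that batten. Pushing straight along +x only jams it, so I'll push diagonally along the batten.

Call:
move_arm(plan=[[[-0.1,0.1,0],0,1],[[0.1,0.1,0],0,1],[[0.1,0.1,0],0,1],[[0,0,0],0,1]])

```text
time_s: 8.8
ee_pos: [500.3, -16.2, 21.6]
ee_rot: [-179.8, -0.0, 87.8]
force: [-6.2, 1.8, 3.5]
gripper_width: 0.4
gripper_force: 3.3
```

Run:
```python
from h import *
np.set_printoptions(precision=1,suppress=True)
for i in range(2):
    p=env.grab_frame("wrist"); s=env.state();print(s["time_s"],s["ee_pos"],s["force"],rim(p,450),rim(p,430))
```

```text
8.85 [500.3 -16.2  21.7] [-6.5  1.7  3.5] (array([556.8, -16.9]), 95) (array([556.9, -16.8]), 75)
8.9 [500.3 -16.3  21.7] [-5.9  1.3  2.8] (array([556.8, -16.9]), 95) (array([557. , -16.8]), 75)
```

Call:
move_arm(plan=[[[0.1,0.1,0],0,1],[[0.1,0.1,0],0,1],[[0,0,0],0,1]])

```text
time_s: 9.2
ee_pos: [501.8, -14.5, 21.6]
ee_rot: [-179.7, 0.0, 87.8]
force: [-6.3, -0.8, 4.0]
gripper_width: 0.3
gripper_force: 3.9
```

Run:
```python
from h import *
np.set_printoptions(precision=1,suppress=True)
for i in range(2):
    p=env.grab_frame("wrist"); s=env.state();print(s["time_s"],s["ee_pos"],s["force"],rim(p,450),rim(p,430))
for d in env.landmark_of(p,"nest"): print(d,at_z(p,d["point"],18))
```

```text
9.25 [501.8 -14.5  21.6] [-6.8  1.3  4.6] (array([558.2, -15.6]), 95) (array([558.4, -15.4]), 75)
9.3 [501.8 -14.5  21.6] [-7.   0.1  4. ] (array([558.2, -15.6]), 95) (array([558.4, -15.5]), 75)
{'point': [426.3, 236.9], 'score': 0.93} [559.6 -16.   18. ]
```

Call:
move_arm(plan=[[[0.1,0.1,0],0,1],[[0,0,0],0,1]])

```text
time_s: 9.55
ee_pos: [501.9, -14.2, 21.6]
ee_rot: [-179.6, 0.1, 87.8]
force: [-7.7, -4.0, 4.8]
gripper_width: 0.2
gripper_force: 5.0
```

Call:
move_arm(plan=[[[0.1,0.1,0],0,1],[[0,0,0],0,1]])

```text
time_s: 9.75
ee_pos: [502.0, -13.9, 21.5]
ee_rot: [-179.5, 0.2, 87.9]
force: [-10.7, -6.2, 6.9]
gripper_width: 0.4
gripper_force: 6.1
```

Run:
```python
from h import *
np.set_printoptions(precision=1,suppress=True)
for i in range(2):
    p=env.grab_frame("wrist"); s=env.state();print(s["time_s"],s["ee_pos"],s["force"],rim(p,450),rim(p,430))
```

```text
9.8 [502.  -14.   21.5] [-11.2  -6.7   6.8] (array([558.3, -15.4]), 95) (array([558.5, -15.3]), 75)
9.85 [502.  -14.   21.5] [-10.   -6.    7.1] (array([558.4, -15.4]), 95) (array([558.6, -15.2]), 75)
```

The force now builds in both x and y and the disc has stopped at about (558.4,-15.4), so it is seated against both battens. I'll back off along the same diagonal, then straight back and up.

Call:
move_arm(plan=[[[-0.1,-0.1,0],0,1],[[-0.1,-0.1,0],0,1],[[-0.1,-0.1,0],0,1],[[-0.1,-0.1,0],0,1],[[-0.2,0,0],0,1]])

```text
time_s: 10.35
ee_pos: [501.1, -16.6, 22.1]
ee_rot: [179.9, 0.0, 87.8]
force: [0.1, -0.2, 0.3]
gripper_width: 0.5
gripper_force: 0.1
```

Call:
move_arm(plan=[[[-1,0,0],0,1],[[-2,0,0],0,1],[[-1,0,4],0,1],[[0,0,4.5],0,1],[[0,0,4.5],0,1]])

```text
time_s: 10.85
ee_pos: [460.0, -16.8, 153.6]
ee_rot: [179.9, 0.0, 87.8]
force: [0.8, -0.1, 0.5]
gripper_width: 0.4
gripper_force: 0.0
```

Call:
move_arm(plan=[[[-2,0,4],0,1],[[-2,0,0],0,1],[[0,0,0],0,1],[[0,0,0],0,1]])

```text
time_s: 11.25
ee_pos: [420.5, -16.7, 191.8]
ee_rot: [179.9, 0.0, 87.8]
force: [-0.0, -0.1, -0.5]
gripper_width: 0.4
gripper_force: 0.0
```

Run:
```python
from h import *
np.set_printoptions(precision=1,suppress=True)
s=env.state();print(s["time_s"],s["ee_pos"],s["ee_rot"],s["force"])
p=env.grab_frame("wrist"); print(p["position"]); cv2.imwrite("pics/w5.png",p["frame"][:,:,::-1])
for k,z in dict(nest=18,bush=57,disc=18,handle_pivot=50,handle_end=103,clamp_arm=48).items():
    for d in env.landmark_of(p,k)[:2]: print(k,round(d["score"],2),np.array(d["point"]),at_z(p,d["point"],z))
```

```text
11.25 [420.5 -16.7 191.8] [179.9   0.   87.8] [-0.  -0.1 -0.5]
[421.8  50.2 362.7]
nest 0.81 [455.7 173.1] [562.3 -14.6  18. ]
bush 0.59 [470.1 182.7] [560.5 -17.1  57. ]
disc 0.75 [456.4 171.9] [562.9 -13.4  18. ]
handle_pivot 0.84 [470.7  17. ] [554.4 127.7  50. ]
clamp_arm 0.65 [463.4  78.6] [552.1  77.6  48. ]
```

View pics/w5.png

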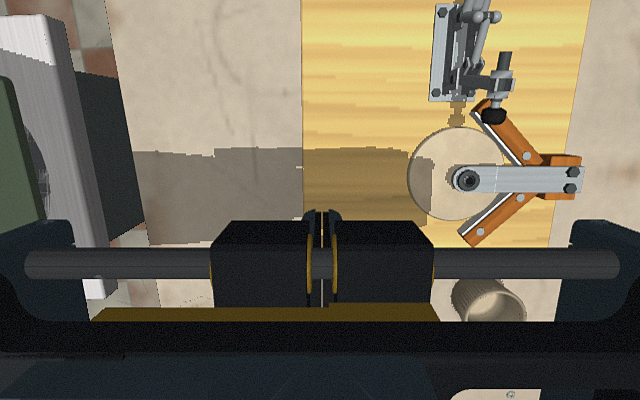

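The wrist view shows the disc at pixel (457,173), tangent to both battens near (487,140) and (482,205), with the bush over its centre at (470,181). I'll check the gaps numerically before clamping.

Run:
```python
from h import *
np.set_printoptions(precision=2,suppress=True)
p=env.grab_frame("wrist"); f=p["frame"]
g=cv2.cvtColor(f,cv2.COLOR_RGB2GRAY).astype(float)
C=cloud(p); z=C[...,2]
hsv=cv2.cvtColor(f,cv2.COLOR_RGB2HSV)
m=(z>22.5)&(z<31)&(hsv[...,1]<100)&(np.hypot(C[...,0]-558.5,C[...,1]+15.5)<60)
m=cv2.morphologyEx(m.astype(np.uint8),cv2.MORPH_OPEN,np.ones((3,3)))
px=max(cv2.findContours(m,0,cv2.CHAIN_APPROX_NONE)[0],key=len)[:,0]
E=np.array([at_z(p,u,27)[:2] for u in px]); L=E[(E[:,0]<550)]
print(len(L),circ(L,50.3),circ(L[L[:,0]<535],50.3))
# bush: dark ring circle
b=cv2.HoughCircles(cv2.medianBlur(cv2.cvtColor(f,cv2.COLOR_RGB2GRAY),3)[150:215,440:500],cv2.HOUGH_GRADIENT,1,20,param1=80,param2=10,minRadius=6,maxRadius=16)
if b is not None:
    for c in b[0][:3]: print(c, at_z(p,(c[0]+440,c[1]+150),57))
cv2.imwrite("pics/w5c.png",cv2.resize(f[90:255,395:595,::-1],None,fx=4,fy=3.6,interpolation=cv2.INTER_CUBIC))
```

```text
124 [559.43 -14.24] [559.32 -14.21]
[28.5 30.5 11.8] [558.23 -14.51  57.  ]
[46.5 46.5 13.2] [576.4  -30.76  57.  ]
```

View pics/w5c.png

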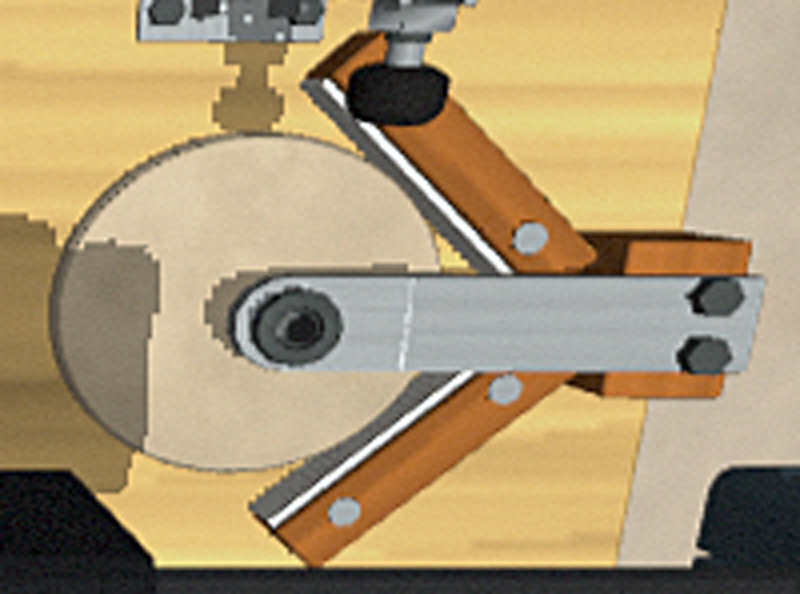

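The crop shows the disc tangent to both white-lined faces with the bush above its centre. The fit gives the disc at (559.4,-14.2) and the bush at (558.2,-14.5), so it is home. Next I'll go round to the handle's outer side, turning 90°.

Call:
move_arm(plan=[[[1.26,2.4,0],8.2,1],[[1.26,2.4,0],8.2,1],[[1.26,2.4,0],8.2,1],[[1.26,2.4,0],8.2,1],[[1.26,2.4,0],8.2,1]])

```text
time_s: 12.15
ee_pos: [483.9, 104.5, 191.7]
ee_rot: [-180.0, -0.0, 129.1]
force: [0.1, 0.2, -0.2]
gripper_width: 0.9
gripper_force: 0.0
```

Call:
move_arm(plan=[[[1.26,2.4,0],8.2,1],[[1.26,2.4,0],8.2,1],[[1.26,2.4,0],8.2,1],[[1.26,2.4,0],8.2,1],[[1.26,2.4,0],8.2,1]])

```text
time_s: 12.65
ee_pos: [546.9, 224.6, 191.5]
ee_rot: [-180.0, -0.0, 170.1]
force: [-0.7, -0.5, -0.2]
gripper_width: 0.3
gripper_force: 0.0
```

Call:
move_arm(plan=[[[1.26,2.2,0],7.9,1],[[0,0,0],0,1],[[0,0,0],0,1]])

```text
time_s: 12.95
ee_pos: [558.6, 245.4, 191.2]
ee_rot: [-179.9, -0.1, 177.6]
force: [0.4, -0.8, 0.3]
gripper_width: 0.5
gripper_force: 0.0
```

Run:
```python
from h import *
np.set_printoptions(precision=1,suppress=True)
s=env.state();print(s["time_s"],s["ee_pos"],s["ee_rot"],s["qpos"])
for n in("wrist","scene","side"):
    p=env.grab_frame(n)
    for d in env.landmark_of(p,"handle_end")[:2]: print(n,round(d["score"],2),np.array(d["point"]),at_z(p,d["point"],103))
    C=cloud(p); z=C[...,2]; m=(p["z_map"]>0)&(z>75)&(z<118)&(C[...,0]>525)&(C[...,0]<600)&(C[...,1]>160)&(C[...,1]<235)&(p["frame"].max(2)<70)
    Q=C[m]; print(len(Q), np.percentile(Q,[2,50,98],axis=0) if len(Q) else "")
```

```text
12.95 [558.6 245.4 191.2] [-179.9   -0.1  177.6] [ 22.6  22.4  86.8  -0.   70.9 -65. ]
wrist 0.74 [276.7 202.2] [558.3 209.4 103. ]
1219 [[548.8 161.5  79. ]
 [555.5 191.7  99.6]
 [564.7 216.3 112. ]]
scene 0.6 [222.8 240.3] [557.8 206.7 103. ]
243 [[548.4 161.5  77.1]
 [553.2 189.   96.8]
 [562.7 214.  111.6]]
side 0.83 [261.4 234.1] [561.2 203.  103. ]
115 [[548.1 161.8  77. ]
 [551.2 194.7  97. ]
 [558.3 216.4 112.2]]
```

The handle end is at (558,209), which matches the given geometry, and the tool is in line with it. I'll descend outside it and push along its arc.

Call:
move_arm(plan=[[[0,0,-3.5],0,1],[[0,0,-3.5],0,1],[[0,0,-2.5],0,1],[[0,0,-0.5],0,1],[[0,0,0],0,1]])

```text
time_s: 13.75
ee_pos: [558.7, 245.1, 91.7]
ee_rot: [-180.0, -0.1, 177.6]
force: [-0.5, -0.4, 1.4]
gripper_width: 0.2
gripper_force: 0.0
```

Call:
move_arm(plan=[[[0,-0.5,0],0,1],[[0,-0.5,0],0,1],[[0,-0.5,0],0,1],[[0,-0.4,0.1],0,1],[[0,-0.4,0.3],0,1]])

```text
time_s: 14.25
ee_pos: [559.3, 224.5, 96.8]
ee_rot: [179.7, 0.1, 177.6]
force: [-2.1, 8.7, 5.1]
gripper_width: 0.2
gripper_force: 4.6
```

Call:
move_arm(plan=[[[0,-0.4,0.5],0,1],[[0,-0.4,0.5],0,1],[[0,-0.4,0.5],0,1],[[-0.1,-0.4,0.4],0,1]])

```text
time_s: 14.65
ee_pos: [558.6, 208.0, 116.7]
ee_rot: [179.8, 0.1, 177.6]
force: [-0.5, 3.5, 4.3]
gripper_width: 0.7
gripper_force: 2.4
```

Call:
move_arm(plan=[[[0,-0.5,0.1],0,1],[[0,-0.5,0.1],0,1],[[0,-0.5,0.1],0,1],[[0,-0.5,0.2],0,1],[[-0.1,-0.5,0.2],0,1]])

```text
time_s: 15.15
ee_pos: [556.6, 180.4, 121.5]
ee_rot: [-179.9, -0.1, 177.7]
force: [0.2, -0.3, -0.2]
gripper_width: 0.3
gripper_force: 0.0
```

Call:
move_arm(plan=[[[0,-0.5,0.2],0,1],[[0,-0.5,0.2],0,1],[[0,-0.5,0.1],0,1],[[0,-0.5,0.1],0,1],[[-0.1,-0.5,0],0,1]])

```text
time_s: 15.65
ee_pos: [556.1, 156.0, 128.1]
ee_rot: [180.0, 0.0, 177.7]
force: [-0.1, 0.5, -0.2]
gripper_width: 0.7
gripper_force: 0.0
```

Call:
move_arm(plan=[[[0,-0.4,0],0,1],[[0,-0.4,0],0,1],[[0,-0.3,0],0,1],[[0,-0.3,0],0,1]])

```text
time_s: 16.05
ee_pos: [555.9, 142.2, 127.9]
ee_rot: [180.0, -0.0, 177.7]
force: [0.2, 1.0, -0.0]
gripper_width: 0.7
gripper_force: 0.0
```

Call:
move_arm(plan=[[[0,-0.3,0],0,1],[[0,-0.3,0],0,1],[[0,0,0],0,1]])

```text
time_s: 16.35
ee_pos: [555.9, 136.1, 127.9]
ee_rot: [-180.0, -0.0, 177.6]
force: [0.6, -0.2, 0.6]
gripper_width: 0.6
gripper_force: 0.0
```

Run:
```python
from h import *
np.set_printoptions(precision=1,suppress=True)
p=env.grab_frame("scene"); cv2.imwrite("pics/s2.png",cv2.resize(p["frame"][140:300,200:440,::-1],None,fx=3,fy=3))
for k,z in(("handle_end",146),("clamp_arm",48),("handle_pivot",50)):
    for d in env.landmark_of(p,k)[:2]: print(k,round(d["score"],2),np.array(d["point"]),at_z(p,d["point"],z))
```

```text
handle_end 0.63 [268.8 203.7] [553.9 106.7 146. ]
clamp_arm 0.64 [285.2 223.7] [561.1  73.6  48. ]
handle_pivot 0.97 [264.1 240.2] [548.6 130.5  50. ]
```

View pics/s2.png

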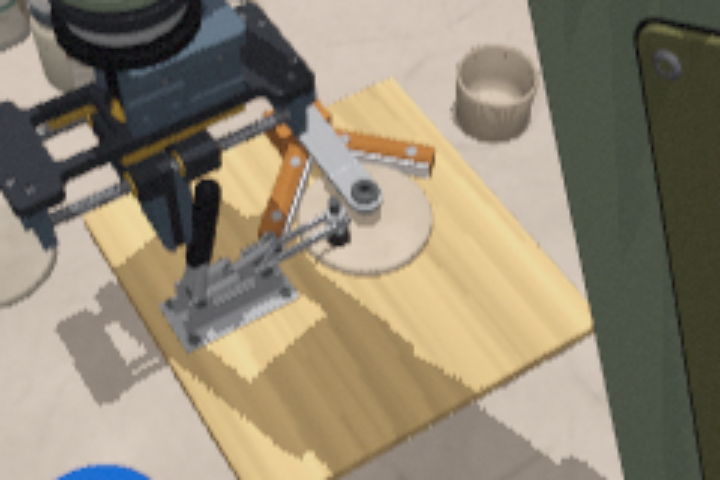

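The crop shows the handle upright past centre (204,185 to 205,260) and the arm lying level with its foot on the disc (338,235). The handle end at (554,107) matches the shut value of y ≈ 107. I'll retreat and do a final check.

Call:
move_arm(plan=[[[0,1,0],0,1],[[0,3,0],0,1],[[0,3,2],0,1],[[0,3,4],0,1],[[-1,1,4],0,1]])

```text
time_s: 17.05
ee_pos: [545.9, 249.8, 228.3]
ee_rot: [179.9, -0.1, 177.8]
force: [0.5, 1.0, 0.6]
gripper_width: 0.7
gripper_force: 0.0
```

Call:
move_arm(plan=[[[-3,0,3],0,1],[[-4,0,2],0,1],[[-4,0,0],0,1],[[0,0,0],0,1],[[0,0,0],0,1]])

```text
time_s: 17.55
ee_pos: [435.6, 247.1, 278.5]
ee_rot: [179.9, 0.1, 177.7]
force: [0.0, 0.6, -0.1]
gripper_width: 0.6
gripper_force: 0.0
```

Run:
```python
from h import *
np.set_printoptions(precision=1,suppress=True)
s=env.state();print(s["time_s"],s["ee_pos"],s["force"])
Z=dict(handle_end=146,disc=18,bush=57,cup=0,stamp=0,spare=0)
for n in("scene","side"):
    p=env.grab_frame(n)
    for k,z in Z.items():
        for d in env.landmark_of(p,k)[:2]: print(n,k,round(d["score"],2),np.array(d["point"]),at_z(p,d["point"],z))
    if n=="scene": cv2.imwrite("pics/s3.png",cv2.resize(p["frame"][140:300,200:440,::-1],None,fx=3,fy=3))
```

```text
17.55 [435.6 247.1 278.5] [ 0.   0.6 -0.1]
scene handle_end 0.82 [269.7 202.8] [554.8 104.2 146. ]
scene disc 0.86 [442.6 237.2] [ 363.3 -195.3   18. ]
scene disc 0.83 [321.  212.4] [562.5 -17.7  18. ]
scene bush 0.56 [324.5 202.7] [555.6 -21.7  57. ]
scene cup 0.97 [363.5 177.8] [ 603.2 -170.9    0. ]
scene stamp 0.67 [399.2 216. ] [ 466.4 -166.7    0. ]
scene spare 0.6 [195.  226.7] [695.8 226.8   0. ]
side handle_end 0.79 [290.5 200.9] [547.5 110.6 146. ]
side handle_end 0.63 [314.  225.4] [450.8 156.5 146. ]
side disc 0.9 [405.9 212.2] [ 363.9 -173.4   18. ]
side disc 0.71 [284.5 299.8] [451.1 267.   18. ]
side bush 0.81 [315.2 205.5] [560.2 -11.9  57. ]
side cup 0.94 [334.7 192.5] [ 594.5 -171.3    0. ]
side stamp 0.57 [370.  207.8] [ 467.  -159.6    0. ]
side spare 0.68 [216.5 253.3] [692.9 230.6   0. ]
```

View pics/s3.png

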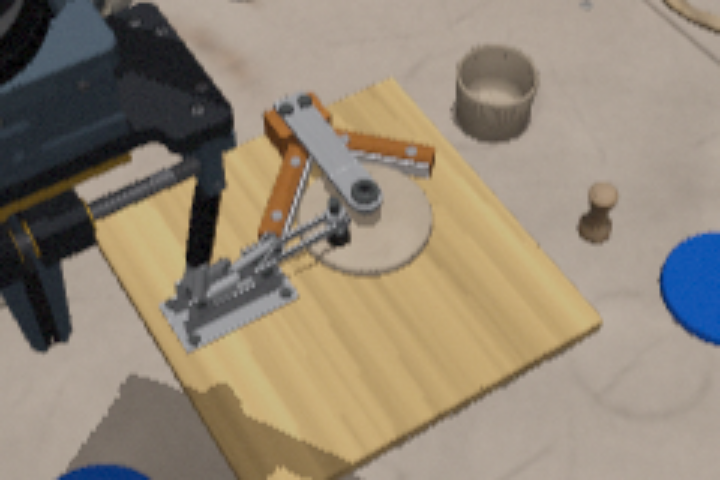

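The crop shows the disc home in the V, the clamp shut with its foot on the disc (338,235), and the cup and stamp where they were. The robot is clear, so I'll hand in.

```bash
python3 -c "
from workcell import env
print(env.job_done())"
```

```text
the job is handed in; nothing more can be done
None
```

The disc is seated against both battens under the bush (camera fits agree to about 1 mm), the toggle clamp is snapped shut on it, the cup, stamp and spare disc show no sign of having moved, and the job was handed in at about 18 s; no verdict came back.

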